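Close the return counter: fill and cover the pot, hang the headset, ring

ROBOT

A 6-joint arm with a two-finger parallel gripper is mounted at the origin on the work surface. World frame = base frame: x ahead of the robot, y to its left, z up, the work surface at z = 0. Lengths are in m, angles in rad, forces in N, time in s.
With the tool pointing down it reaches from about 0.35 to 0.975 m from the base axis. Payload 4.9 kg.
Tool frame: the origin (TCP) lies between the finger pads; the fingertips stand 17 mm ahead of it and the grasp point (between the pads) lies 2 mm behind it (manip.nose_length is the distance from the TCP to the fingertips, in m); z points along the fingers, y is the line along which they close (so a half turn about z gives the same grasp; the last joint's range is limited). The gripper opens to 85 mm and grips with 20 to 120 N. Pads are 22 mm wide; open, the fingers measure 114 mm over their backs; the gripper's body (76 mm by 85 mm) begins 54 mm behind the grasp point. The pads swing forward as they close: fully open they stand 13 mm farther back than shut.
Start: joints at [-1.36, 0.053, 1.613, -0, 1.476, -0.119], TCP at [0.202, -0.591, 0.248] pointing down, gripper open.
Joint ranges: [-3.01, 3.01], [-1.01, 2.22], [0.06, 2.58], [-1.02, 4.17], [0.09, 2.62], [-3.14, 3.14]. Speed limits (rad/s): [2.57, 2.57, 3.14, 3.14, 3.14, 3.14].

INTERFACE

Orientations are given as a unit quaternion [w, x, y, z].
In Python, from plant import manip gives the robot as it stands. The module is installed in compiled form; this text tells all that it offers.
- The arm moves only by the tool apply_moves, never from a script. Its argument "moves" is a list of rows, each a list of 3 entries, a list of its own where there are three numbers: the turn, a rotation vector about the tool's x, y, z in rad, then the shift along the tool's x, y, z in cm, then the closure, from -1 (fully open) to 1 (shut), so that 0 is half open. A call has 1 to 20 rows; each row is the pose to reach, as a shift and turn from the pose commanded when the call began, along the tool's axes at that moment; what a row does not reach only later rows make up. A row lasts 1/10 s, in which the tool goes at most 50 mm and 8.59 degrees, less where a joint would pass 70% of its speed; a pose out of reach is approached as far as the arm can. A call with a gripper value outside its range is refused whole. The fingers move at their own pace and stop on an object; the grip force is fixed at half the most. Time passes only in rows, so rows that repeat a pose let the fingers close. It gives the time, the measured TCP pose, the force, the opening and the grip force at its end, in the units of the state.
- manip.state(): the state, without advancing time (a new reading comes with each control period).
- manip.grab_frame(name): name is "scene" or "top"; returns a dict with "image" (400x640x3 uint8, red, green, blue), "K" (3x3 intrinsics, pixels), "rvec" (rotation vector, rad) and "tvec" (3), from world to camera coordinates, as OpenCV has them. Camera axes: x right, y down, z forward; pixel columns grow to the right and rows downward; lengths in m; the calibration is good to about 2 mm. A picture is of the moment at which its call begins. There is no depth.
- manip.job_done(): hands the job in; it is judged then, once.
Trained networks look in a picture, given as the dict that the camera call returned (one of the last four; its "shot" number tells which), for a name from the list of things; names that differ only in an ending like _2 or _b are one class to them, and where a whole thing is asked for, a point or a joint stands for the part that bears it (a point fixed in the world has none). Each returns a list of dicts, best first, with "score" (0 to 1); they miss things now and then, are a little off and sometimes report something else, mostly with a low value. They report only what shows in the picture. A call takes as long as a camera call.
- manip.look_for(picture, label): "location" ([x, y, z] in m, in the coordinates of the camera as it stood for that picture, good to about 4 mm: the middle of the surface that is visible of it).
- manip.silhouettes(picture, label): "pixels" (400x640 bool, what is visible of it).
- manip.spot_point(picture, label): "location" ([x, y, z] in m, in the coordinates of the camera as it stood for that picture, good to about 4 mm: a listed point, or the origin of a listed thing).
The state is a dict: "time": time; "joint_pos": joint angles; "joint_vel": joint speeds; "joint_efforts": joint torques, N m; "tool_pos": TCP position; "tool_rot": TCP orientation; "contact_force": force on the tool from outside, world axes, zero at the start; "ft_torque": the same for the moment, N m; "gripper_width": opening from 0.0 (shut) to 1.0 (fully open); "grasp_force": force on a finger pad.
Only numpy, scipy, OpenCV 4.12 (cv2) and the standard library are available. Lean on these libraries where they do the work, as an engineer would, in place of code of your own. Each camera call takes 0.05 s, during which the arm holds its last target. There are 200 camera calls.

TASK

Clear the return counter: drop every spent orange battery pack into the terracotta pot and then set the wooden cover on the pot so it sits seated and level on the rim, and hang the headset by its headband over the rail's bar. When all of that is done, ring the desk bell by pressing its button right down for about half a second so that a colleague comes for the pot, and leave everything else on the counter where it is.

Things in the scene. Friction and masses are not known exactly. Their poses are not given: they have to be found in the camera images.
- pack0_mid (a point): Spent camera battery pack, an orange flat brick 70 x 40 x 22 mm (along its x, y, z) with a black band at its +x end, about 90 g, lying flat on the table. This point is its centre. None if this pack is absent (three to five are present).
- pack1_mid (a point): Spent camera battery pack, an orange flat brick 70 x 40 x 22 mm (along its x, y, z) with a black band at its +x end, about 90 g, lying flat on the table. This point is its centre. None if this pack is absent (three to five are present).
- pack2_mid (a point): Spent camera battery pack, an orange flat brick 70 x 40 x 22 mm (along its x, y, z) with a black band at its +x end, about 90 g, lying flat on the table. This point is its centre. None if this pack is absent (three to five are present).
- pack3_mid (a point): Spent camera battery pack, an orange flat brick 70 x 40 x 22 mm (along its x, y, z) with a black band at its +x end, about 90 g, lying flat on the table. This point is its centre. None if this pack is absent (three to five are present).
- pack4_mid (a point): Spent camera battery pack, an orange flat brick 70 x 40 x 22 mm (along its x, y, z) with a black band at its +x end, about 90 g, lying flat on the table. This point is its centre. None if this pack is absent (three to five are present).
- pot_rim (a point): Terracotta pot, 140 mm tall, about 0.9 kg, loose, standing on the table; open round mouth of 124 mm inside and 136 mm outside diameter, wall 6 mm, narrowing to 88 mm inside at its 8 mm thick floor. This point is the centre of the mouth at rim height; z is up along the pot's axis.
- cover_knob (a point): Loose dark wooden cover, about 160 g: plate 144 mm across, 8 mm thick; under it a locating disc 110 mm across, 8 mm deep, that enters the pot's mouth; on top a white round knob 30 mm across, 36 mm tall. This point: middle of the knob, on the axis, 18 mm above the plate's top, 26 above its underside (which sits on the rim), 34 above the disc's underside (on which it lies on the table). z is up.
- headset_band (a point): Stiff headset standing on its two blue ear cups, about 180 g, 148 mm wide along x, 60 along y, 140 tall. This point: centre of the grey padded band 56 x 24 x 22 mm (x, y, z) at its top, 129 mm above the cups' flat undersides. Two arms slope down at 45 degrees from the band to the cups at x = -68 and +68 mm; gap between cups 92 mm, open beneath the band. z is up.
- rail_mid (a point): Fixed hanging rail: a level round steel bar 14 mm in diameter along its own y, 200 mm long between two upright posts (18 mm thick, no higher than the bar's top; feet 120 mm long along x). This point is the bar's middle, on its axis, 140 mm above the table.
- bell_top (a point): Fixed chrome desk bell, 88 mm in diameter; this point is the centre of the top of its press button (22 mm in diameter), 68 mm above the table when up; it moves down with the button.
- bell_button (a joint): Travel of the bell's button in m: 0 up, 0.006 fully down. A spring pushes it up, 1.5 N at the start and 4.5 N fully down; the bell rings when it is nearly or fully down (beyond 0.0045).
- case: Blue plastic battery case 85 x 125 x 38 mm, lid shut; loose bystander, not to be disturbed. Origin at the centre of its underside.
- remote: Black remote control 160 x 45 x 18 mm; loose bystander, not to be disturbed. Origin at the centre of its underside.
- mug: Blue mug 95 mm tall, 80 mm across; loose bystander, not to be disturbed. Origin at the centre of its underside.
- specs_case: Blue spectacle case 65 x 160 x 40 mm; loose bystander, not to be disturbed. Origin at the centre of its underside.
- carton: Cardboard carton 120 x 100 x 70 mm; loose bystander, not to be disturbed. Origin at the centre of its underside.
- spray: Small spray bottle 150 mm tall, 52 mm across; loose bystander, not to be disturbed. Origin at the centre of its underside.

How it is judged:
By the outcome, as a careful person would: the job done as asked, in the order asked, and still so for the second after the job is handed in, with the robot touching nothing.
Of pack0, pack1, pack2, pack3, pack4 only 3 to 5 are there at a start; the rules pass over those that are not, and their reading is None.
At some moment in a run one of pack0, pack1, pack2, pack3, pack4, cover may be knocked a few centimetres aside while the robot is not near it.
It also fails if it takes over 210 s, if anything falls off the work surface, if the arm or the gripper's body presses on something with over 40 N, if the wrist force passes 120 N, or if a joint passes its speed limit or range.

## Working session

There is one attempt and no reset: what is moved stays moved. The work goes in short steps, Python scripts to look and compute and a tool call to move; the robot and the scene stay as the last step left them, time stands still between calls to the robot, and variables do not carry over. Pictures are saved under pics/ and viewed, at most 14 in all, crops included, and the job is handed in when it is done.

Besides the shell and the picture viewer there is one more tool, called after "Call:" in YAML: its name, and indented under it one key for each argument. apply_moves: Moves the arm, as the interface text tells. Its arguments: {"type":"object","properties":{"moves":{"type":"array"}},"required":["moves"]}

```bash
mkdir -p pics
cat > h.py <<'E'
import numpy as np, cv2
from scipy.spatial.transform import Rotation as R
from plant import manip
def grab(n): return manip.grab_frame(n)
def w(p,l): 
    M=cv2.Rodrigues(np.array(p["rvec"],float))[0]; return M.T@(np.array(l)-np.array(p["tvec"]).ravel())
def yaw(p,mask,z):
    # min area rectangle of mask projected on plane z: centre, long axis angle, sizes
    v,u=np.nonzero(mask); K=np.array(p["K"]);M=cv2.Rodrigues(np.array(p["rvec"],float))[0]
    c=-M.T@np.array(p["tvec"]).ravel()
    d=(M.T@np.linalg.inv(K)@np.vstack([u,v,np.ones(len(u))])).T
    q=c+d*((z-c[2])/d[:,2])[:,None]
    r=cv2.minAreaRect((q[:,:2]*1000).astype(np.float32)); b=cv2.boxPoints(r)
    e=[b[1]-b[0],b[2]-b[1]]; e=max(e,key=np.linalg.norm)
    return np.array(r[0])/1000, np.degrees(np.arctan2(e[1],e[0])), r[1]
def save(p,f): cv2.imwrite("pics/"+f,p["image"][:,:,::-1])
E
python3 - <<'E'
from h import *
np.set_printoptions(precision=3,suppress=True)
s=manip.state();print(s["time"],s["tool_pos"],R.from_quat(np.roll(s["tool_rot"],-1)).as_matrix(),s["gripper_width"],manip.nose_length)
for n in("top","scene"):
    p=grab(n);save(p,n+"0.png")
    print(n,p["K"][0][0],w(p,[0,0,0]))
    for l in["pack0_mid","pot_rim","cover_knob","headset_band","rail_mid","bell_top","case","remote","mug","specs_case","carton","spray"]:
        print(l,[(round(d["score"],2),w(p,d["location"])) for d in manip.spot_point(p,l)[:6]])
    for d in manip.silhouettes(p,"pack0_mid"):print("pk",d["score"],yaw(p,d["pixels"],.022))
E
```

```text
0.0 [ 0.202 -0.591  0.247] [[ 0.946  0.324 -0.   ]
 [ 0.324 -0.946  0.002]
 [ 0.    -0.002 -1.   ]] 0.9991634494432351 0.017
top 443.3149109636911 [0.427 0.029 1.478]
pack0_mid [(0.26, array([0.451, 0.026, 0.04 ]))]
pot_rim [(0.93, array([ 0.626, -0.054,  0.138]))]
cover_knob [(0.82, array([0.452, 0.025, 0.037]))]
headset_band [(0.91, array([ 0.428, -0.242,  0.134]))]
rail_mid [(0.98, array([ 0.603, -0.315,  0.139])), (0.55, array([ 0.772, -0.125,  0.001]))]
bell_top [(0.48, array([ 0.41 , -0.387,  0.068]))]
case []
remote [(0.64, array([ 0.415, -0.523,  0.   ]))]
mug [(0.61, array([ 0.771, -0.125, -0.001])), (0.4, array([ 0.415, -0.525,  0.   ]))]
specs_case [(0.58, array([0.611, 0.479, 0.002]))]
carton [(0.82, array([ 0.405,  0.578, -0.001]))]
spray [(0.85, array([ 0.589, -0.54 ,  0.003])), (0.18, array([ 0.604, -0.317,  0.139]))]
pk 0.31 (array([0.349, 0.332]), np.float32(22.06853), (73.62989807128906, 48.38878631591797))
scene 373.284282851319 [ 1.361 -0.747  1.023]
pack0_mid []
pot_rim [(0.69, array([ 0.622, -0.052,  0.139]))]
cover_knob [(0.82, array([0.456, 0.023, 0.03 ]))]
headset_band [(0.9, array([ 0.426, -0.246,  0.129])), (0.55, array([ 0.416, -0.528, -0.002]))]
rail_mid [(0.62, array([ 0.603, -0.314,  0.139]))]
bell_top [(0.37, array([ 0.408, -0.39 ,  0.069]))]
case [(0.53, array([ 0.741,  0.154, -0.002]))]
remote [(0.8, array([ 0.416, -0.531, -0.003]))]
mug []
specs_case [(0.81, array([ 0.615,  0.479, -0.002]))]
carton [(0.76, array([ 0.406,  0.58 , -0.001]))]
spray [(0.64, array([ 0.585, -0.544, -0.   ]))]
pk 0.33 (array([ 0.569, -0.007]), np.float32(-45.59728), (147.30450439453125, 273.0332946777344))
```

View pics/top0.png

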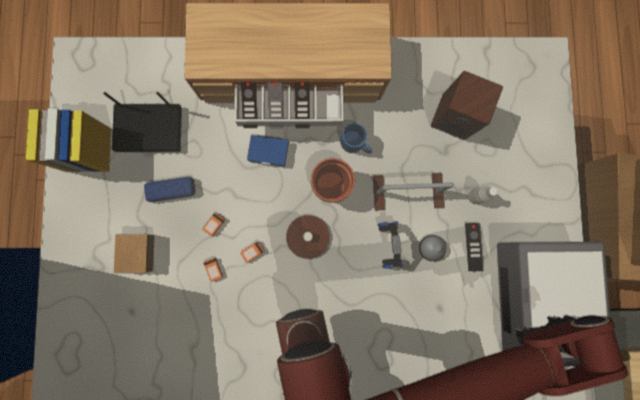

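View pics/scene0.png

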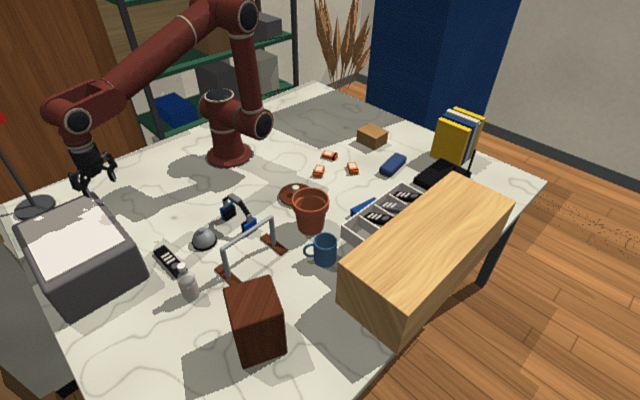

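The views agree: the pot is at about (332,180), the cover at (307,237), the headset at (395,245), the bell at (432,248), the rail at (410,188), and three packs at (213,224), (252,252) and (213,269) in the top view. Next I'll segment the packs by colour.

```bash
cat >> h.py <<'E'
def packs(p):
    h=cv2.cvtColor(p["image"],cv2.COLOR_RGB2HSV)
    m=((h[...,0]>5)&(h[...,0]<20)&(h[...,1]>165)&(h[...,2]>120)).astype(np.uint8)
    m=cv2.dilate(m,np.ones((3,3),np.uint8)); n,l,st,c=cv2.connectedComponentsWithStats(m)
    for i in range(1,n):
        if st[i,4]>40:
            q,a,s=yaw(p,l==i,.022); print("blob",c[i].round(),st[i,4],q.round(3),round(float(a)),np.round(s))
def goto(*ts):
    # chained targets x,y,z,(tool x yaw deg): shift cm and turn from the present pose
    s=manip.state(); T=R.from_quat(np.roll(s["tool_rot"],-1)); x=T.as_matrix()[:,0]; y0=np.degrees(np.arctan2(x[1],x[0]))
    print("t %.1f"%s["time"],np.round(s["tool_pos"],3),"yaw %.1f w %.2f"%(y0,s["gripper_width"]))
    for t in ts:
        d=T.inv().apply(np.array(t[:3])-s["tool_pos"])*100
        G=R.from_euler("z",t[3],degrees=True)*R.from_euler("x",180,degrees=True)
        print(t,"turn",(T.inv()*G).as_rotvec().round(3),"cm",d.round(2),"rows>=%.1f"%max(np.linalg.norm(d)/5,abs(t[3]-y0)/8.59))
E
python3 - <<'E'
from h import *
p=grab("top");packs(p)
cv2.imwrite("pics/crop.png",cv2.resize(p["image"][205:285,190:350,::-1],(800,400),interpolation=cv2.INTER_CUBIC))
for l in("headset_band","pot_rim","rail_mid"):
    d=manip.silhouettes(p,l)
    if d: print(l,yaw(p,d[0]["pixels"],.13))
for l in ("pack0_mid",): print([(d["score"],w(p,d["location"])) for d in manip.look_for(p,l)])
goto((.42,-.2,.3,60),(.45,.05,.3,90))
E
```

```text
headset_band (array([ 0.4236048 , -0.22462692]), np.float32(4.6504583), (141.6058807373047, 63.49872589111328))
pot_rim (array([ 0.62240161, -0.0515538 ]), np.float32(-0.40184727), (129.48658752441406, 133.5597686767578))
rail_mid (array([ 0.58688495, -0.3016799 ]), np.float32(-89.43164), (105.7093505859375, 247.03173828125))
[]
t 1.6 [ 0.202 -0.591  0.248] yaw 18.9 w 1.00
(0.42, -0.2, 0.3, 60) turn [-0.    -0.    -0.717] cm [ 33.26 -29.97  -5.17] rows>=9.0
(0.45, 0.05, 0.3, 90) turn [-0.    -0.    -1.241] cm [ 44.19 -52.66  -5.17] rows>=13.8
```

View pics/crop.png

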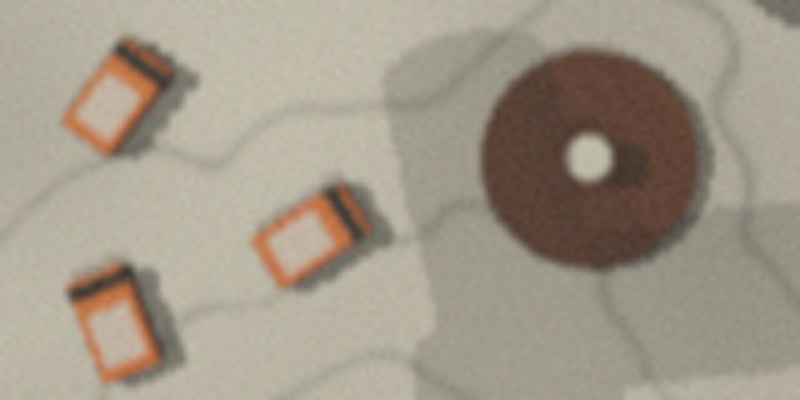

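The crop shows three packs with pale labels and dark bands, and the cover at about (307,237). I'll fly the arm round to the pack side and refine the pack poses on the way.

Call:
apply_moves:
  moves:
    - [[0,0,-0.7],[33.3,-30.0,-6],-1]
    - [[0,0,-0.7],[33.3,-30.0,-6],-1]
    - [[0,0,-0.7],[33.3,-30.0,-6],-1]
    - [[0,0,-0.7],[33.3,-30.0,-6],-1]
    - [[0,0,-0.7],[33.3,-30.0,-6],-1]
    - [[0,0,-0.7],[33.3,-30.0,-6],-1]
    - [[0,0,-0.7],[33.3,-30.0,-6],-1]
    - [[0,0,-0.7],[33.3,-30.0,-6],-1]
    - [[0,0,-1.2],[44.2,-52.7,-6],-1]
    - [[0,0,-1.2],[44.2,-52.7,-6],-1]
    - [[0,0,-1.2],[44.2,-52.7,-6],-1]
    - [[0,0,-1.2],[44.2,-52.7,-6],-1]
    - [[0,0,-1.2],[44.2,-52.7,-6],-1]
    - [[0,0,-1.2],[44.2,-52.7,-6],-1]
    - [[0,0,-1.2],[44.2,-52.7,-6],-1]
    - [[0,0,-1.2],[44.2,-52.7,-6],-1]
    - [[0,0,-1.2],[44.2,-52.7,-6],-1]
    - [[0,0,-1.2],[44.2,-52.7,-6],-1]

```text
time: 3.45
tool_pos: [0.4499, 0.0491, 0.3083]
tool_rot: [0.0, 0.722, 0.692, -0.0]
contact_force: [0.1, 0.4, 0.6]
gripper_width: 1.001
grasp_force: 0.0
```

```bash
python3 - <<'E'
s=open('h.py').read()
s=s.replace('(h[...,0]>5)&(h[...,0]<20)&(h[...,1]>165)&(h[...,2]>120)','(h[...,0]>5)&(h[...,0]<16)&(h[...,1]>120)&(h[...,2]>150)').replace("cv2.dilate(m,np.ones((3,3),np.uint8))","cv2.morphologyEx(m,cv2.MORPH_CLOSE,np.ones((3,3),np.uint8))")
s=s.replace("def goto",'''def pix(p,uv,z):
    K=np.array(p["K"]);M=cv2.Rodrigues(np.array(p["rvec"],float))[0];c=-M.T@np.array(p["tvec"]).ravel()
    d=(M.T@np.linalg.inv(K)@np.array([uv[0],uv[1],1.])); return (c+d*(z-c[2])/d[2])[:2]
def goto''')
open('h.py','w').write(s)
E
python3 - <<'E'
from h import *
p=grab("top");save(p,"top1.png");packs(p)
# box corners of my crop -> centre
for uv in((213.9,224.2),(252.7,252.2),(213.2,269.8)): print(pix(p,uv,.022))
goto((.48,.25,.25,142))
E
```

```text
blob [55. 39.] 538 [1.094 0.872] -3 [ 56. 352.]
blob [426.  20.] 441 [ 1.209 -0.397] 1 [129.  56.]
blob [610.  60.] 860 [ 1.07  -1.032] 1 [410.  52.]
blob [16. 62.] 214 [1.044 1.009] 4 [215.  20.]
blob [572.  65.] 95 [ 1.035 -0.895] 0 [ 11. 162.]
blob [23. 78.] 119 [0.989 0.979] -1 [ 16. 140.]
blob [31. 79.] 56 [0.994 0.955] -3 [ 17. 102.]
blob [ 5. 91.] 148 [0.957 1.04 ] 16 [82. 39.]
blob [349. 173.] 54 [ 0.666 -0.113] 27 [64. 22.]
blob [213. 225.] 73 [0.492 0.338] -36 [37. 54.]
blob [251. 252.] 84 [0.402 0.211] -57 [38. 55.]
blob [213. 270.] 83 [0.345 0.331] 23 [56. 37.]
[0.49578447 0.33033158]
[0.40389293 0.20322118]
[0.34866864 0.33011412]
t 3.5 [0.45  0.049 0.308] yaw 87.5 w 1.00
(0.48, 0.25, 0.25, 142) turn [-0.     0.    -0.951] cm [20.2   2.13  5.83] rows>=6.3
```

View pics/top1.png

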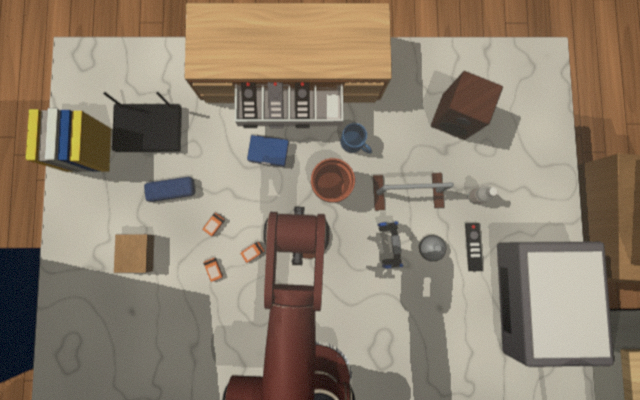

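Only three packs are on the counter. Taking pack A first, at (0.496, 0.331).

```bash
python3 -c "
from h import *
goto((.496,.331,.11,142),(.496,.331,.017,142),(.496,.331,.3,142))"
```

```text
t 3.5 [0.45  0.049 0.308] yaw 87.5 w 1.00
(0.496, 0.331, 0.11, 142) turn [-0.     0.    -0.951] cm [28.37  3.37 19.82] rows>=7.0
(0.496, 0.331, 0.017, 142) turn [-0.     0.    -0.951] cm [28.37  3.37 29.12] rows>=8.2
(0.496, 0.331, 0.3, 142) turn [-0.     0.    -0.951] cm [28.37  3.37  0.82] rows>=6.3
```

Call:
apply_moves:
  moves:
    - [[0,0,-0.95],[28.4,3.4,19.8],-1]
    - [[0,0,-0.95],[28.4,3.4,19.8],-1]
    - [[0,0,-0.95],[28.4,3.4,19.8],-1]
    - [[0,0,-0.95],[28.4,3.4,19.8],-1]
    - [[0,0,-0.95],[28.4,3.4,19.8],-1]
    - [[0,0,-0.95],[28.4,3.4,19.8],-1]
    - [[0,0,-0.95],[28.4,3.4,19.8],-1]
    - [[0,0,-0.95],[28.4,3.4,19.8],-1]
    - [[0,0,-0.95],[28.4,3.4,19.8],-1]
    - [[0,0,-0.95],[28.4,3.4,24],-1]
    - [[0,0,-0.95],[28.4,3.4,27],-1]
    - [[0,0,-0.95],[28.4,3.4,29.1],-1]
    - [[0,0,-0.95],[28.4,3.4,29.1],-1]
    - [[0,0,-0.95],[28.4,3.4,29.1],0.3]
    - [[0,0,-0.95],[28.4,3.4,29.1],0.6]
    - [[0,0,-0.95],[28.4,3.4,29.1],1]
    - [[0,0,-0.95],[28.4,3.4,29.1],1]
    - [[0,0,-0.95],[28.4,3.4,29.1],1]
    - [[0,0,-0.95],[28.4,3.4,26],1]
    - [[0,0,-0.95],[28.4,3.4,22],1]

```text
time: 5.5
tool_pos: [0.4935, 0.3318, 0.0867]
tool_rot: [-0.002, 0.325, 0.946, -0.002]
contact_force: [-0.1, 0.0, -0.4]
gripper_width: 0.453
grasp_force: 61.5
```

```bash
python3 -c "
from h import *
goto((.496,.331,.25,142),(.622,-.052,.25,142),(.622,-.052,.15,142))"
```

```text
t 5.5 [0.493 0.332 0.087] yaw 142.1 w 0.45
(0.496, 0.331, 0.25, 142) turn [-0.005 -0.002  0.001] cm [-2.100e-01  1.000e-02 -1.633e+01] rows>=3.3
(0.622, -0.052, 0.25, 142) turn [-0.005 -0.002  0.001] cm [-33.69 -22.47 -16.3 ] rows>=8.7
(0.622, -0.052, 0.15, 142) turn [-0.005 -0.002  0.001] cm [-33.71 -22.41  -6.3 ] rows>=8.2
```

Call:
apply_moves:
  moves:
    - [[0,0,0],[0,0,-5],1]
    - [[0,0,0],[0,0,-10],1]
    - [[0,0,0],[0,0,-16.3],1]
    - [[0,0,0],[-33.7,-22.5,-16.3],1]
    - [[0,0,0],[-33.7,-22.5,-16.3],1]
    - [[0,0,0],[-33.7,-22.5,-16.3],1]
    - [[0,0,0],[-33.7,-22.5,-16.3],1]
    - [[0,0,0],[-33.7,-22.5,-16.3],1]
    - [[0,0,0],[-33.7,-22.5,-16.3],1]
    - [[0,0,0],[-33.7,-22.5,-16.3],1]
    - [[0,0,0],[-33.7,-22.5,-16.3],1]
    - [[0,0,0],[-33.7,-22.5,-16.3],1]
    - [[0,0,0],[-33.7,-22.5,-16.3],1]
    - [[0,0,0],[-33.7,-22.5,-16.3],1]
    - [[0,0,0],[-33.7,-22.5,-16.3],1]

```text
time: 7.0
tool_pos: [0.6227, -0.0501, 0.2512]
tool_rot: [-0.0, 0.324, 0.946, 0.0]
contact_force: [-0.1, 0.7, -0.7]
gripper_width: 0.452
grasp_force: 61.6
```

```bash
python3 -c "
from h import *
for n in('scene','top'):
    p=grab(n); print([(d['score'],w(p,d['location'])) for d in manip.spot_point(p,'pot_rim')[:1]])
goto((.622,-.052,.135,142))"
```

```text
[(0.58, array([ 0.62178778, -0.05587487,  0.13659001]))]
[(0.67, array([ 0.62537775, -0.05183497,  0.13712964]))]
t 7.2 [ 0.623 -0.051  0.251] yaw 142.2 w 0.45
(0.622, -0.052, 0.135, 142) turn [0.    0.    0.003] cm [-0.   -0.17 11.64] rows>=2.3
```

Call:
apply_moves:
  moves:
    - [[0,0,0],[-0.1,0,4],1]
    - [[0,0,0],[-0.1,0,8],1]
    - [[0,0,0],[-0.1,0,11.6],1]
    - [[0,0,0],[-0.1,0,11.6],1]
    - [[0,0,0],[-0.1,0,11.6],1]
    - [[0,0,0],[-0.1,0,11.6],-0.35]
    - [[0,0,0],[-0.1,0,11.6],-0.35]
    - [[0,0,0],[-0.1,0,11.6],-0.35]
    - [[0,0,0],[-0.1,0,11.6],-0.35]
    - [[0,0,0],[-0.1,0,7],-0.35]
    - [[0,0,0],[-0.1,0,2],-0.35]
    - [[0,0,0],[-0.1,0,0],-0.35]
    - [[0,0,0],[-0.1,0,0],-0.35]

```text
time: 8.5
tool_pos: [0.6263, -0.0529, 0.2577]
tool_rot: [0.005, 0.325, 0.946, 0.001]
contact_force: [-0.2, -0.2, 1.0]
gripper_width: 0.672
grasp_force: 0.0
```

```bash
python3 -c "
from h import *
p=grab('top');packs(p)
goto((.404,.203,.11,122.7),(.404,.203,.017,122.7))"|grep -v "\[[01]\.[^ ]* .*[0-9][0-9][0-9]\. "
```

```text
blob [55. 36.] 813 [1.095 0.877] -4 [ 66. 353.]
blob [143.  10.] 45 [1.235 0.583] 2 [73. 14.]
blob [242.   1.] 54 [1.266 0.243] -90 [11. 62.]
blob [311.   1.] 49 [1.269 0.007] -90 [ 7. 56.]
blob [381.   2.] 47 [ 1.267 -0.232] -90 [11. 59.]
blob [426.  18.] 617 [ 1.209 -0.391] 4 [132.  67.]
blob [491.  18.] 240 [ 1.208 -0.627] 16 [137.  44.]
blob [611.  69.] 1838 [ 1.035 -1.028] 0 [ 64. 479.]
blob [400.  24.] 227 [ 1.203 -0.307] -2 [ 45. 118.]
blob [573.  58.] 593 [ 1.06  -0.907] 7 [396.  62.]
blob [587.  63.] 59 [ 1.049 -0.948] -1 [  7. 119.]
blob [589.  99.] 97 [ 0.918 -0.944] -1 [ 23. 120.]
blob [626. 265.] 169 [ 0.364 -1.03 ] -5 [ 53. 113.]
blob [251. 253.] 82 [0.402 0.211] -57 [38. 56.]
blob [213. 270.] 80 [0.345 0.331] 21 [55. 37.]
t 8.6 [ 0.625 -0.053  0.254] yaw 142.1 w 0.67
(0.404, 0.203, 0.11, 122.7) turn [0.003 0.004 0.338] cm [33.21  6.55 14.29] rows>=7.3
(0.404, 0.203, 0.017, 122.7) turn [0.003 0.004 0.338] cm [33.25  6.53 23.59] rows>=8.3
```

Call:
apply_moves:
  moves:
    - [[0,0,0.34],[33.2,6.5,0],-1]
    - [[0,0,0.34],[33.2,6.5,0],-1]
    - [[0,0,0.34],[33.2,6.5,0],-1]
    - [[0,0,0.34],[33.2,6.5,14.3],-1]
    - [[0,0,0.34],[33.2,6.5,14.3],-1]
    - [[0,0,0.34],[33.2,6.5,14.3],-1]
    - [[0,0,0.34],[33.2,6.5,14.3],-1]
    - [[0,0,0.34],[33.2,6.5,14.3],-1]
    - [[0,0,0.34],[33.2,6.5,14.3],-1]
    - [[0,0,0.34],[33.2,6.5,18],-1]
    - [[0,0,0.34],[33.2,6.5,21],-1]
    - [[0,0,0.34],[33.2,6.5,23.6],-1]
    - [[0,0,0.34],[33.2,6.5,23.6],-1]
    - [[0,0,0.34],[33.2,6.5,23.6],0.3]
    - [[0,0,0.34],[33.2,6.5,23.6],0.6]
    - [[0,0,0.34],[33.2,6.5,23.6],1]
    - [[0,0,0.34],[33.2,6.5,23.6],1]
    - [[0,0,0.34],[33.2,6.5,23.6],1]
    - [[0,0,0.34],[33.2,6.5,20],1]
    - [[0,0,0.34],[33.2,6.5,16],1]

```text
time: 10.55
tool_pos: [0.4001, 0.2023, 0.0906]
tool_rot: [-0.002, 0.48, 0.877, -0.002]
contact_force: [0.5, -0.4, -0.3]
gripper_width: 0.453
grasp_force: 62.2
```

```bash
sed -i 's/q,a,s=yaw(p,l==i,.022); print/q,a,s=yaw(p,l==i,.022)\n            if abs(q[0]-.5)<.25 and abs(q[1])<.7: print/' h.py; python3 -c "
from h import *
goto((.404,.203,.25,122.7),(.624,-.053,.25,122.7),(.624,-.053,.135,122.7))"
```

```text
t 10.6 [0.4   0.202 0.091] yaw 122.6 w 0.45
(0.404, 0.203, 0.25, 122.7) turn [-0.005 -0.001 -0.002] cm [ -0.13   0.29 -15.94] rows>=3.2
(0.624, -0.053, 0.25, 122.7) turn [-0.005 -0.001 -0.002] cm [-33.55   5.03 -16.01] rows>=7.5
(0.624, -0.053, 0.135, 122.7) turn [-0.005 -0.001 -0.002] cm [-33.57   5.08  -4.51] rows>=6.8
```

Call:
apply_moves:
  moves:
    - [[0,0,0],[0,0,-5],1]
    - [[0,0,0],[0,0,-10],1]
    - [[0,0,0],[0,0,-16],1]
    - [[0,0,0],[-33.6,5.0,-16],1]
    - [[0,0,0],[-33.6,5.0,-16],1]
    - [[0,0,0],[-33.6,5.0,-16],1]
    - [[0,0,0],[-33.6,5.0,-16],1]
    - [[0,0,0],[-33.6,5.0,-16],1]
    - [[0,0,0],[-33.6,5.0,-16],1]
    - [[0,0,0],[-33.6,5.0,-16],1]
    - [[0,0,0],[-33.6,5.0,-16],1]
    - [[0,0,0],[-33.6,5.0,-16],1]
    - [[0,0,0],[-33.6,5.0,-10],1]
    - [[0,0,0],[-33.6,5.0,-5],1]
    - [[0,0,0],[-33.6,5.0,-4],1]
    - [[0,0,0],[-33.6,5.0,-4],1]
    - [[0,0,0],[-33.6,5.0,-4],1]

```text
time: 12.25
tool_pos: [0.625, -0.0523, 0.1322]
tool_rot: [0.0, 0.48, 0.877, 0.0]
contact_force: [0.4, -0.2, 0.5]
gripper_width: 0.453
grasp_force: 62.2
```

Call:
apply_moves:
  moves:
    - [[0,0,0],[0,0,0],-0.35]
    - [[0,0,0],[0,0,0],-0.35]
    - [[0,0,0],[0,0,0],-0.35]
    - [[0,0,0],[0,0,0],-0.35]
    - [[0,0,0],[0,0,-5],-0.35]
    - [[0,0,0],[0,0,-10],-0.35]
    - [[0,0,0],[0,0,-12],-0.35]
    - [[0,0,0],[0,0,-12],-0.35]

```text
time: 13.05
tool_pos: [0.6275, -0.0537, 0.2574]
tool_rot: [0.005, 0.48, 0.877, 0.001]
contact_force: [0.3, 0.4, -0.1]
gripper_width: 0.677
grasp_force: 0.0
```

```bash
python3 -c "
from h import *
p=grab('top');packs(p)
goto((.349,.330,.11,20),(.349,.330,.11,200),(.349,.330,.017,200))"
```

```text
blob [213. 270.] 82 [0.345 0.331] 21 [56. 37.]
t 13.1 [ 0.626 -0.053  0.254] yaw 122.6 w 0.67
(0.349, 0.33, 0.11, 20) turn [ 5.000e-03 -1.000e-03  1.791e+00] cm [47.28 -2.74 14.23] rows>=11.9
(0.349, 0.33, 0.11, 200) turn [ 1.000e-03  5.000e-03 -1.351e+00] cm [47.28 -2.74 14.23] rows>=9.9
(0.349, 0.33, 0.017, 200) turn [ 1.000e-03  5.000e-03 -1.351e+00] cm [47.31 -2.77 23.53] rows>=10.6
```

Call:
apply_moves:
  moves:
    - [[0,0,-1.35],[47.3,-2.7,0],-1]
    - [[0,0,-1.35],[47.3,-2.7,0],-1]
    - [[0,0,-1.35],[47.3,-2.7,0],-1]
    - [[0,0,-1.35],[47.3,-2.7,14.2],-1]
    - [[0,0,-1.35],[47.3,-2.7,14.2],-1]
    - [[0,0,-1.35],[47.3,-2.7,14.2],-1]
    - [[0,0,-1.35],[47.3,-2.7,14.2],-1]
    - [[0,0,-1.35],[47.3,-2.7,14.2],-1]
    - [[0,0,-1.35],[47.3,-2.7,14.2],-1]
    - [[0,0,-1.35],[47.3,-2.7,14.2],-1]
    - [[0,0,-1.35],[47.3,-2.7,14.2],-1]
    - [[0,0,-1.35],[47.3,-2.7,14.2],-1]
    - [[0,0,-1.35],[47.3,-2.7,14.2],-1]
    - [[0,0,-1.35],[47.3,-2.7,14.2],-1]

```text
time: 14.5
tool_pos: [0.3486, 0.33, 0.1097]
tool_rot: [0.0, -0.172, 0.985, 0.0]
contact_force: [0.4, 0.8, 0.3]
gripper_width: 0.999
grasp_force: 0.0
```

```bash
python3 -c "
from h import *
goto((.349,.330,.017,200),(.349,.330,.25,200),(.35,.330,.25,150))"
```

```text
t 14.5 [0.349 0.33  0.11 ] yaw -160.2 w 1.00
(0.349, 0.33, 0.017, 200) turn [-0.     0.001 -0.003] cm [-0.03 -0.01  9.27] rows>=41.9
(0.349, 0.33, 0.25, 200) turn [-0.     0.001 -0.003] cm [-5.000e-02 -1.000e-02 -1.403e+01] rows>=41.9
(0.35, 0.33, 0.25, 150) turn [0.    0.001 0.87 ] cm [ -0.15  -0.05 -14.03] rows>=36.1
```

Call:
apply_moves:
  moves:
    - [[0,0,0],[0,0,4],-1]
    - [[0,0,0],[0,0,7],-1]
    - [[0,0,0],[0,0,9.3],-1]
    - [[0,0,0],[0,0,9.3],-1]
    - [[0,0,0],[0,0,9.3],0.3]
    - [[0,0,0],[0,0,9.3],0.6]
    - [[0,0,0],[0,0,9.3],1]
    - [[0,0,0],[0,0,9.3],1]
    - [[0,0,0],[0,0,9.3],1]
    - [[0,0,0],[0,0,5],1]
    - [[0,0,0],[0,0,0],1]
    - [[0,0,0],[0,0,-5],1]
    - [[0,0,0],[0,0,-10],1]
    - [[0,0,0],[0,0,-14],1]
    - [[0,0,0],[0,0,-14],1]
    - [[0,0,0],[0,0,-14],1]

```text
time: 16.1
tool_pos: [0.3478, 0.3309, 0.2506]
tool_rot: [0.001, -0.173, 0.985, 0.001]
contact_force: [0.1, -0.9, -2.1]
gripper_width: 0.452
grasp_force: 60.6
```

```bash
python3 -c "
from h import *
p=grab('top'); print([(d['score'],w(p,d['location'])) for d in manip.spot_point(p,'pot_rim')[:1]])
print([(d['score'],w(p,d['location'])) for d in manip.spot_point(p,'cover_knob')[:1]])
goto((.624,-.053,.25,150),(.624,-.053,.135,150))"
```

```text
[(0.88, array([ 0.62640111, -0.05530224,  0.13942762]))]
[(0.61, array([0.45264183, 0.02415934, 0.03756644]))]
t 16.2 [0.346 0.33  0.247] yaw -160.0 w 0.45
(0.624, -0.053, 0.25, 150) turn [-0.003 -0.003  0.872] cm [-13.01 -45.48  -0.32] rows>=36.1
(0.624, -0.053, 0.135, 150) turn [-0.003 -0.003  0.872] cm [-13.06 -45.46  11.18] rows>=36.1
```

Call:
apply_moves:
  moves:
    - [[0,0,0.87],[-13,-45.5,0],1]
    - [[0,0,0.87],[-13,-45.5,0],1]
    - [[0,0,0.87],[-13,-45.5,0],1]
    - [[0,0,0.87],[-13,-45.5,0],1]
    - [[0,0,0.87],[-13,-45.5,0],1]
    - [[0,0,0.87],[-13,-45.5,0],1]
    - [[0,0,0.87],[-13,-45.5,0],1]
    - [[0,0,0.87],[-13,-45.5,0],1]
    - [[0,0,0.87],[-13,-45.5,0],1]
    - [[0,0,0.87],[-13,-45.5,0],1]
    - [[0,0,0.87],[-13,-45.5,0],1]
    - [[0,0,0.87],[-13,-45.5,0],1]
    - [[0,0,0.87],[-13,-45.5,0],1]
    - [[0,0,0.87],[-13,-45.5,5],1]
    - [[0,0,0.87],[-13,-45.5,9],1]
    - [[0,0,0.87],[-13,-45.5,11.5],1]
    - [[0,0,0.87],[-13,-45.5,11.5],1]
    - [[0,0,0.87],[-13,-45.5,11.5],1]

```text
time: 18.05
tool_pos: [0.6247, -0.0517, 0.1347]
tool_rot: [-0.0, 0.257, 0.966, 0.0]
contact_force: [0.2, 1.1, -0.6]
gripper_width: 0.455
grasp_force: 60.6
```

Call:
apply_moves:
  moves:
    - [[0,0,0],[0,0,0],-0.35]
    - [[0,0,0],[0,0,0],-0.35]
    - [[0,0,0],[0,0,0],-0.35]
    - [[0,0,0],[0,0,0],-0.35]
    - [[0,0,0],[0,0,-5],-0.35]
    - [[0,0,0],[0,0,-10],-0.35]
    - [[0,0,0],[0,0,-12],-0.35]
    - [[0,0,0],[0,0,-12],-0.35]

```text
time: 18.85
tool_pos: [0.6273, -0.0532, 0.2606]
tool_rot: [0.005, 0.258, 0.966, 0.0]
contact_force: [-0.0, 0.1, -0.4]
gripper_width: 0.676
grasp_force: 0.0
```

```bash
python3 -c "
from h import *
p=grab('top');packs(p);save(p,'top2.png')
goto((.453,.0242,.15,110),(.453,.0242,.036,110),(.453,.0242,.27,110))"
```

```text
blob [348. 192.] 46 [ 0.598 -0.106] -40 [15. 54.]
t 18.9 [ 0.626 -0.053  0.257] yaw 150.1 w 0.68
(0.453, 0.0242, 0.15, 110) turn [0.003 0.004 0.7  ] cm [18.89 -1.96 10.62] rows>=4.7
(0.453, 0.0242, 0.036, 110) turn [0.003 0.004 0.7  ] cm [18.95 -1.98 22.02] rows>=5.8
(0.453, 0.0242, 0.27, 110) turn [0.003 0.004 0.7  ] cm [18.84 -1.94 -1.38] rows>=4.7
```

Run:
```python
from h import *
p=grab('top'); im=p['image'].astype(int)
m=np.zeros(im.shape[:2],np.uint8); m[228:246,299:318]=(im[228:246,299:318].min(2)>140)
v,u=np.nonzero(m); print(len(u),u.mean(),v.mean(),pix(p,(u.mean(),v.mean()),.052))
d=manip.silhouettes(p,'pot_rim'); print(yaw(p,d[0]['pixels'],.14)) if d else 0
```

```text
0 nan nan [nan nan]
(array([ 0.60447852, -0.05993132]), np.float32(75.53981), (104.9632568359375, 74.6985855102539))<stdin>:4: RuntimeWarning: Mean of empty slice.
  ret = ret.dtype.type(ret / rcount)
```

View pics/top2.png

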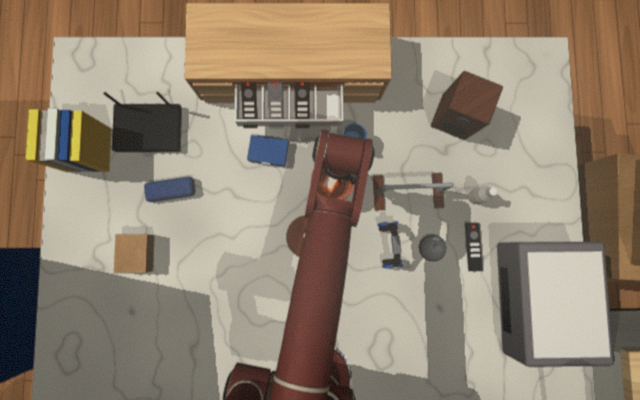

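Orange shows inside the pot at about (335,187) and no packs remain on the table. The arm hides the cover, so I'll move aside for a clear look at it.

Call:
apply_moves:
  moves:
    - [[0,0,0.7],[19,18,0],-1]
    - [[0,0,0.7],[19,18,0],-1]
    - [[0,0,0.7],[19,18,0],-1]
    - [[0,0,0.7],[19,18,0],-1]
    - [[0,0,0.7],[19,-22,0],-1]
    - [[0,0,0.7],[19,-22,0],-1]
    - [[0,0,0.7],[19,-22,0],-1]
    - [[0,0,0.7],[19,-22,0],-1]
    - [[0,0,0.7],[19,-22,0],-1]
    - [[0,0,0.7],[19,-22,0],-1]
    - [[0,0,0.7],[19,-22,0],-1]
    - [[0,0,0.7],[19,-22,0],-1]
    - [[0,0,0.7],[19,-22,0],-1]

```text
time: 20.3
tool_pos: [0.3494, -0.1492, 0.2524]
tool_rot: [-0.001, 0.575, 0.818, 0.0]
contact_force: [0.8, 0.1, 0.3]
gripper_width: 0.999
grasp_force: 0.0
```

Run:
```python
from h import *
goto()
p=grab('top'); im=p['image'].astype(int);save(p,'top3.png')
m=np.zeros(im.shape[:2],np.uint8); m[215:260,280:335]=(im[215:260,280:335].min(2)>140)
n,l,st,c=cv2.connectedComponentsWithStats(m)
for i in range(1,n):
    if 15<st[i,4]<150: print(st[i],c[i],pix(p,c[i],.052))
for q in (p,grab('scene')):
  for k in('pot_rim','cover_knob'):
    d=manip.spot_point(q,k); print(k,[(round(e['score'],2),w(q,e['location'])) for e in d[:1]])
    d=manip.silhouettes(q,k); print(yaw(q,d[0]['pixels'],.14 if k[0]=='p' else .016)) if d else 0
cv2.imwrite("pics/crop3.png",cv2.resize(im[140:260,270:370,::-1].astype(np.uint8),(500,600),interpolation=cv2.INTER_CUBIC))
```

```text
t 20.3 [ 0.349 -0.149  0.252] yaw 109.8 w 1.00
[322 215  12  16 106] [328.76415094 219.71698113] [ 0.50585829 -0.04392828]
[304 233   7   7  41] [307.14634146 236.        ] [0.45424857 0.02601798]
[320 251  15   9  95] [328.65263158 255.77894737] [ 0.39084686 -0.04213921]
pot_rim [(0.94, array([ 0.62678051, -0.05448445,  0.1405622 ]))]
(array([ 0.62094263, -0.05247797]), np.float32(-0.45366284), (131.57171630859375, 132.60861206054688))
cover_knob [(0.66, array([0.45354485, 0.02762157, 0.04132643]))]
(array([0.45202612, 0.02471194]), np.float32(44.689064), (141.44500732421875, 141.30819702148438))
pot_rim [(0.9, array([ 0.62199637, -0.05551816,  0.13624469]))]
(array([ 0.66399121, -0.09300465]), np.float32(-43.91863), (130.44131469726562, 239.88763427734375))
cover_knob [(0.82, array([0.45510744, 0.02203346, 0.03191383]))]
(array([0.43016373, 0.01613201]), np.float32(-74.18462), (84.56756591796875, 148.95201110839844))
```

View pics/crop3.png

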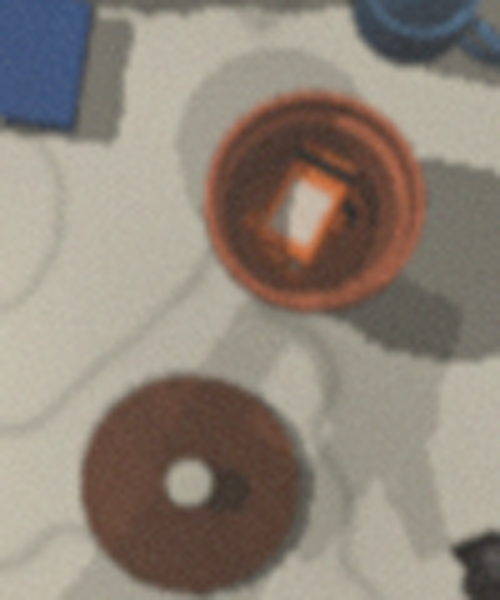

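The packs lie well below the rim, the pot centre is near crop (315,200), and the cover is undisturbed. Next I'll grasp the knob.

```bash
python3 -c "
from h import *
goto((.4535,.0255,.25,110),(.4535,.0255,.038,110))"
```

```text
t 20.8 [ 0.351 -0.148  0.254] yaw 110.1 w 1.00
(0.4535, 0.0255, 0.25, 110) turn [-0.    -0.     0.001] cm [12.78 15.6   0.43] rows>=4.0
(0.4535, 0.0255, 0.038, 110) turn [-0.    -0.     0.001] cm [12.78 15.6  21.63] rows>=5.9
```

Call:
apply_moves:
  moves:
    - [[0,0,0],[12.8,15.6,0.4],-0.6]
    - [[0,0,0],[12.8,15.6,0.4],-0.6]
    - [[0,0,0],[12.8,15.6,0.4],-0.6]
    - [[0,0,0],[12.8,15.6,0.4],-0.6]
    - [[0,0,0],[12.8,15.6,0.4],-0.6]
    - [[0,0,0],[12.8,15.6,0.4],-0.6]
    - [[0,0,0],[12.8,15.6,5],-0.6]
    - [[0,0,0],[12.8,15.6,10],-0.6]
    - [[0,0,0],[12.8,15.6,15],-0.6]
    - [[0,0,0],[12.8,15.6,19],-0.6]
    - [[0,0,0],[12.8,15.6,21.6],-0.6]
    - [[0,0,0],[12.8,15.6,21.6],-0.6]
    - [[0,0,0],[12.8,15.6,21.6],-0.6]
    - [[0,0,0],[12.8,15.6,21.6],0.2]
    - [[0,0,0],[12.8,15.6,21.6],0.5]
    - [[0,0,0],[12.8,15.6,21.6],1]
    - [[0,0,0],[12.8,15.6,21.6],1]
    - [[0,0,0],[12.8,15.6,21.6],1]
    - [[0,0,0],[12.8,15.6,21.6],1]

```text
time: 22.7
tool_pos: [0.4551, 0.0247, 0.0405]
tool_rot: [0.002, 0.573, 0.819, 0.001]
contact_force: [-2.0, -1.5, 7.2]
gripper_width: 0.331
grasp_force: 59.5
```

```bash
python3 -c "
from h import *
print(manip.state()['grasp_force'])
goto((.4535,.0255,.27,110),(.623,-.054,.27,110),(.623,-.054,.172,110))"
```

```text
59.52446937561035
t 22.7 [0.455 0.025 0.041] yaw 110.0 w 0.33
(0.4535, 0.0255, 0.27, 110) turn [0.003 0.002 0.   ] cm [  0.08  -0.05 -22.95] rows>=4.6
(0.623, -0.054, 0.27, 110) turn [0.003 0.002 0.   ] cm [-13.19  13.15 -22.89] rows>=5.9
(0.623, -0.054, 0.172, 110) turn [0.003 0.002 0.   ] cm [-13.17  13.12 -13.09] rows>=4.5
```

Call:
apply_moves:
  moves:
    - [[0,0,0],[0,0,-4],1]
    - [[0,0,0],[0,0,-9],1]
    - [[0,0,0],[0,0,-14],1]
    - [[0,0,0],[0,0,-19],1]
    - [[0,0,0],[0,0,-23],1]
    - [[0,0,0],[-13.2,13.1,-23],1]
    - [[0,0,0],[-13.2,13.1,-23],1]
    - [[0,0,0],[-13.2,13.1,-23],1]
    - [[0,0,0],[-13.2,13.1,-23],1]
    - [[0,0,0],[-13.2,13.1,-23],1]
    - [[0,0,0],[-13.2,13.1,-23],1]
    - [[0,0,0],[-13.2,13.1,-19],1]
    - [[0,0,0],[-13.2,13.1,-16],1]
    - [[0,0,0],[-13.2,13.1,-16],1]
    - [[0,0,0],[-13.2,13.1,-16],1]

```text
time: 24.2
tool_pos: [0.6207, -0.0536, 0.1987]
tool_rot: [-0.0, 0.573, 0.819, -0.0]
contact_force: [-0.0, 0.0, -2.1]
gripper_width: 0.332
grasp_force: 60.3
```

Run:
```python
from h import *
goto((.623,-.054,.172,110))
q=grab('scene'); 
for k in('pot_rim','cover_knob'):
    d=manip.spot_point(q,k); print(k,[(round(e['score'],2),w(q,e['location'])) for e in d[:1]])
cv2.imwrite("pics/crop4.png",cv2.resize(q['image'][120:270,220:400,::-1],(720,600),interpolation=cv2.INTER_CUBIC))
```

```text
t 24.2 [ 0.621 -0.054  0.199] yaw 110.0 w 0.33
(0.623, -0.054, 0.172, 110) turn [-0.001 -0.     0.001] cm [-0.12  0.2   2.67] rows>=0.5
pot_rim []
cover_knob [(0.83, array([ 0.62031235, -0.055693  ,  0.18931553]))]
```

View pics/crop4.png

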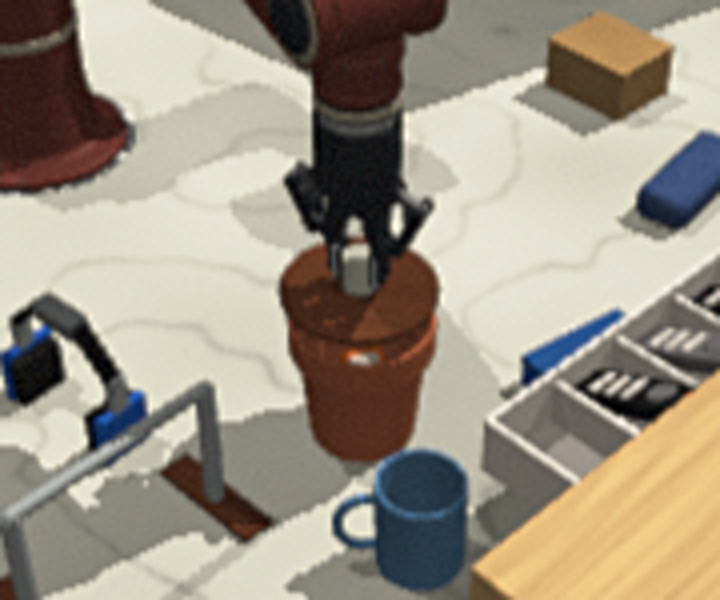

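The cover hangs level and centred about 2 cm above the rim, at crop (360,295). I'll lower it gently.

Call:
apply_moves:
  moves:
    - [[0,0,0],[-0.1,0.2,0.5],1]
    - [[0,0,0],[-0.1,0.2,1.0],1]
    - [[0,0,0],[-0.1,0.2,1.4],1]
    - [[0,0,0],[-0.1,0.2,1.8],1]
    - [[0,0,0],[-0.1,0.2,2.1],1]
    - [[0,0,0],[-0.1,0.2,2.4],1]
    - [[0,0,0],[-0.1,0.2,2.6],1]
    - [[0,0,0],[-0.1,0.2,2.6],1]

```text
time: 25.15
tool_pos: [0.6241, -0.0545, 0.1726]
tool_rot: [0.0, 0.574, 0.819, 0.0]
contact_force: [-0.9, 0.4, -0.2]
gripper_width: 0.33
grasp_force: 60.3
```

Call:
apply_moves:
  moves:
    - [[0,0,0],[0,0,0.1],1]
    - [[0,0,0],[0,0,0.1],1]
    - [[0,0,0],[0,0,0.1],0]
    - [[0,0,0],[0,0,0.1],-0.4]
    - [[0,0,0],[0,0,0.1],-0.4]
    - [[0,0,0],[0,0,0.1],-0.4]
    - [[0,0,0],[0,0,-2],-0.4]
    - [[0,0,0],[0,0,-6],-0.4]
    - [[0,0,0],[0,0,-10],-0.4]
    - [[0,0,0],[0,0,-13],-0.4]
    - [[0,0,0],[-17,-10,-13],-1]
    - [[0,0,0],[-17,-10,-13],-1]
    - [[0,0,0],[-17,-10,-13],-1]
    - [[0,0,0],[-17,-10,-13],-1]
    - [[0,0,0],[-17,-10,-13],-1]

```text
time: 26.65
tool_pos: [0.5865, -0.2536, 0.3018]
tool_rot: [0.0, 0.576, 0.817, -0.001]
contact_force: [-0.3, 1.0, -0.0]
gripper_width: 1.003
grasp_force: 0.0
```

Run:
```python
from h import *
goto()
p=grab('top');q=grab('scene');save(p,'top5.png')
for f in (p,q):
  for k in('cover_knob','headset_band','rail_mid','bell_top'):
    d=manip.spot_point(f,k); print(k,[(round(e['score'],2),w(f,e['location'])) for e in d[:1]])
a=cv2.resize(q['image'][150:260,280:350],(380,600));b=cv2.resize(p['image'][145:275,300:450],(420,364),interpolation=cv2.INTER_CUBIC)
o=np.zeros((600,800,3),np.uint8);o[:,:380]=a;o[:364,380:]=b;cv2.imwrite("pics/c5.png",o[:,:,::-1])
```

```text
t 26.6 [ 0.587 -0.254  0.302] yaw 109.6 w 1.00
cover_knob [(0.91, array([ 0.62408829, -0.05232396,  0.16960775]))]
headset_band [(0.7, array([6.12318219e-01, 4.80865089e-01, 3.45461601e-04]))]
rail_mid []
bell_top [(0.48, array([ 0.4115219 , -0.39182933,  0.06665438]))]
cover_knob [(0.85, array([ 0.62517332, -0.05859536,  0.16235097]))]
headset_band [(0.73, array([ 0.42740802, -0.25207594,  0.12792172]))]
rail_mid [(0.88, array([ 0.60085873, -0.31391548,  0.13910231]))]
bell_top [(0.37, array([ 0.4083821 , -0.39279249,  0.0638816 ]))]
```

View pics/c5.png

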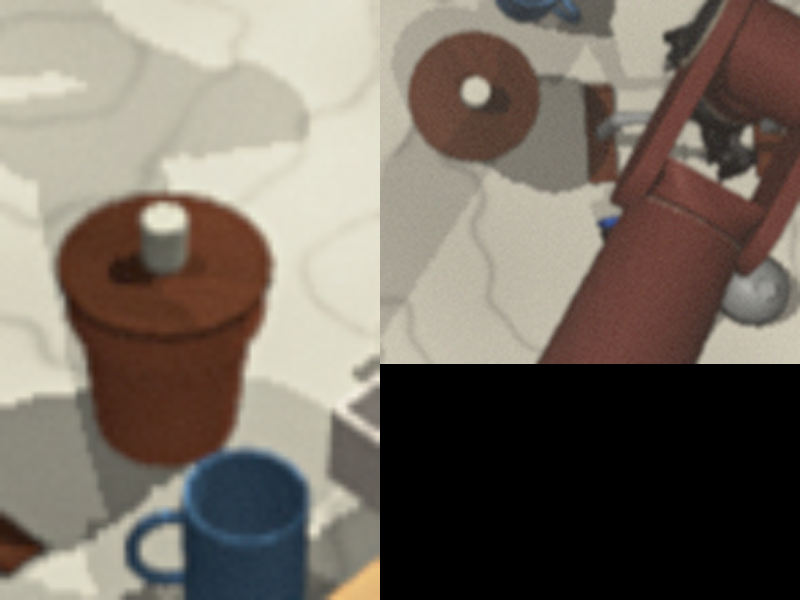

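The cover is seated and level, with the knob at z ≈ 0.166. Next is the headset, starting with an enlarged crop of the first top view.

Run:
```python
import cv2
a=cv2.imread("pics/top0.png");cv2.imwrite("pics/c6.png",cv2.resize(a[165:285,365:465],(500,600),interpolation=cv2.INTER_CUBIC))
```

```text
(no output)
```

View pics/c6.png

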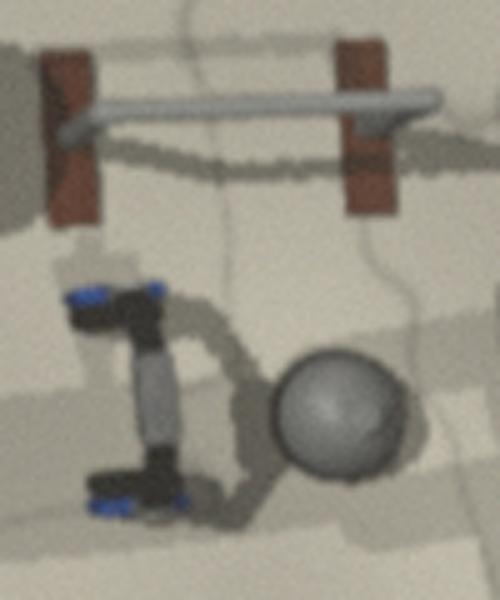

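Run:
```python
from h import *
p=grab('top')
print('band',pix(p,(396.5,244.3),.14),'bar',pix(p,(365+78/5,165+112/5),.147),pix(p,(365+440/5,165+98/5),.147), pix(p,(396.5,244.3),.14))
goto((.428,-.245,.30,6),(.428,-.245,.141,6))
```

```text
band [ 0.42541908 -0.24254058] bar [ 0.59749624 -0.19778775] [ 0.60468349 -0.41934021] [ 0.42541908 -0.24254058]
t 27.2 [ 0.588 -0.248  0.302] yaw 110.1 w 1.00
(0.428, -0.245, 0.3, 6) turn [ 0.    -0.     1.816] cm [  5.75 -14.96   0.24] rows>=12.1
(0.428, -0.245, 0.141, 6) turn [ 0.    -0.     1.816] cm [  5.75 -14.96  16.14] rows>=12.1
```

Call:
apply_moves:
  moves:
    - [[0,0,1.816],[5.7,-15.1,0.2],-0.4]
    - [[0,0,1.816],[5.7,-15.1,0.2],-0.4]
    - [[0,0,1.816],[5.7,-15.1,0.2],-0.4]
    - [[0,0,1.816],[5.7,-15.1,0.2],-0.4]
    - [[0,0,1.816],[5.7,-15.1,0.2],-0.4]
    - [[0,0,1.816],[5.7,-15.1,0.2],-0.4]
    - [[0,0,1.816],[5.7,-15.1,0.2],-0.4]
    - [[0,0,1.816],[5.7,-15.1,0.2],-0.4]
    - [[0,0,1.816],[5.7,-15.1,0.2],-0.4]
    - [[0,0,1.816],[5.7,-15.1,0.2],-0.4]
    - [[0,0,1.816],[5.7,-15.1,0.2],-0.4]
    - [[0,0,1.816],[5.7,-15.1,0.2],-0.4]
    - [[0,0,1.816],[5.7,-15.1,0.2],-0.4]
    - [[0,0,1.816],[5.7,-15.1,5],-0.4]
    - [[0,0,1.816],[5.7,-15.1,10],-0.4]
    - [[0,0,1.816],[5.7,-15.1,10],-0.4]

```text
time: 28.8
tool_pos: [0.4224, -0.243, 0.1936]
tool_rot: [-0.005, 0.999, 0.053, -0.006]
contact_force: [-0.2, 0.8, -1.0]
gripper_width: 0.699
grasp_force: 0.0
```

Run:
```python
from h import *
q=grab('scene'); d=manip.spot_point(q,'headset_band'); print([(round(e['score'],2),w(q,e['location'])) for e in d[:1]])
goto((.427,-.245,.141,6))
cv2.imwrite("pics/c7.png",cv2.resize(q['image'][150:260,180:300,::-1],(600,550),interpolation=cv2.INTER_CUBIC))
```

```text
[(0.61, array([ 0.42571108, -0.24848754,  0.12935829]))]
t 28.9 [ 0.426 -0.246  0.202] yaw 6.0 w 0.70
(0.427, -0.245, 0.141, 6) turn [-0.001  0.001  0.001] cm [ 0.08 -0.11  6.13] rows>=1.2
```

View pics/c7.png

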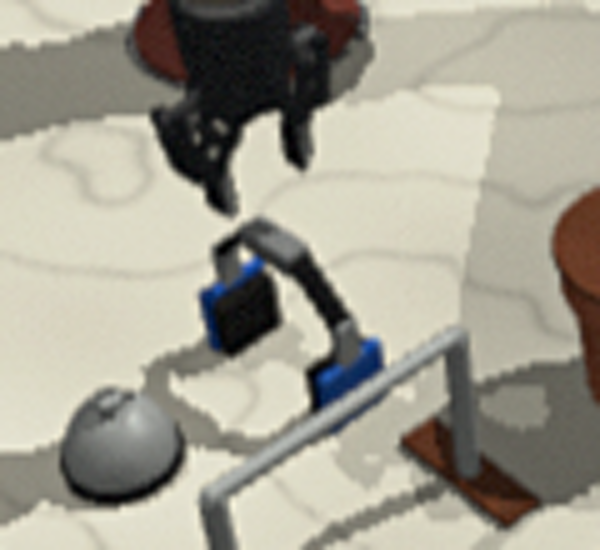

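The open fingers straddle the headset's band, at crop (275,240). I'll grasp and lift it.

Call:
apply_moves:
  moves:
    - [[0,0,0],[0.1,0,3],-0.4]
    - [[0,0,0],[0.1,0,5],-0.4]
    - [[0,0,0],[0.1,0,6.1],-0.4]
    - [[0,0,0],[0.1,0,6.1],-0.4]
    - [[0,0,0],[0.1,0,6.1],-0.4]
    - [[0,0,0],[0.1,0,6.1],0.1]
    - [[0,0,0],[0.1,0,6.1],0.3]
    - [[0,0,0],[0.1,0,6.1],0.5]
    - [[0,0,0],[0.1,0,6.1],1]
    - [[0,0,0],[0.1,0,6.1],1]
    - [[0,0,0],[0.1,0,6.1],1]
    - [[0,0,0],[0.1,0,4.5],1]
    - [[0,0,0],[0.1,0,2],1]
    - [[0,0,0],[0.1,0,2],1]

```text
time: 30.3
tool_pos: [0.4291, -0.2477, 0.1852]
tool_rot: [0.002, 0.999, 0.052, 0.002]
contact_force: [1.1, 0.2, -0.4]
gripper_width: 0.264
grasp_force: 59.3
```

Run:
```python
from h import *
goto((.427,-.246,.34,6),(.602,-.313,.34,2.1),(.602,-.313,.2,2.1))
```

```text
t 30.3 [ 0.429 -0.248  0.185] yaw 6.0 w 0.26
(0.427, -0.246, 0.34, 6) turn [ 0.004 -0.004 -0.001] cm [ -0.12  -0.12 -15.48] rows>=3.1
(0.602, -0.313, 0.34, 2.1) turn [ 0.004 -0.004  0.067] cm [ 16.59   8.36 -15.37] rows>=4.8
(0.602, -0.313, 0.2, 2.1) turn [ 0.004 -0.004  0.067] cm [16.53  8.3  -1.37] rows>=3.7
```

Call:
apply_moves:
  moves:
    - [[0,0,0],[0,0,-4],1]
    - [[0,0,0],[0,0,-8],1]
    - [[0,0,0],[0,0,-12],1]
    - [[0,0,0],[0,0,-15.4],1]
    - [[0,0,0],[0,0,-15.4],1]
    - [[0,0,0.03],[4,2,-15.4],1]
    - [[0,0,0.067],[8,4.2,-15.4],1]
    - [[0,0,0.067],[12,6.3,-15.4],1]
    - [[0,0,0.067],[16.6,8.3,-15.4],1]
    - [[0,0,0.067],[16.6,8.3,-15.4],1]
    - [[0,0,0.067],[16.6,8.3,-15.4],1]
    - [[0,0,0.067],[16.6,8.3,-15.4],1]

```text
time: 31.5
tool_pos: [0.6006, -0.3114, 0.3346]
tool_rot: [-0.001, 1.0, 0.018, -0.001]
contact_force: [0.5, -0.2, -1.0]
gripper_width: 0.263
grasp_force: 59.3
```

Run:
```python
from h import *
q=grab('scene'); d=manip.spot_point(q,'headset_band'); print([(round(e['score'],2),w(q,e['location'])) for e in d[:1]])
d=manip.spot_point(q,'rail_mid'); print([(round(e['score'],2),w(q,e['location'])) for e in d[:1]])
goto((.602,-.313,.171,2.1))
cv2.imwrite("pics/c8.png",cv2.resize(q['image'][120:300,160:340,::-1],(600,600),interpolation=cv2.INTER_CUBIC))
```

```text
[(0.62, array([ 0.59686416, -0.31447129,  0.32145117]))]
[(0.59, array([ 0.60260837, -0.31448537,  0.13670357]))]
t 31.6 [ 0.6   -0.312  0.337] yaw 2.1 w 0.26
(0.602, -0.313, 0.171, 2.1) turn [ 0.001 -0.001 -0.   ] cm [ 0.13  0.13 16.64] rows>=3.3
```

View pics/c8.png

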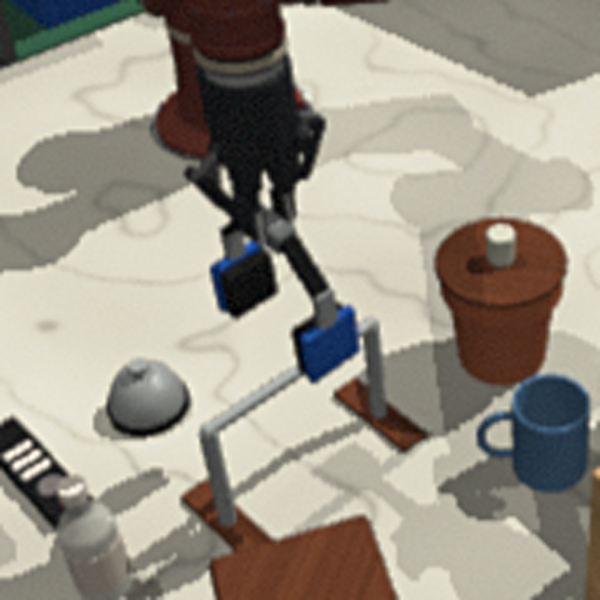

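The headset hangs level with its cups either side of the bar, near crop (275,240). I'll lower it.

Call:
apply_moves:
  moves:
    - [[0,0,0],[0.2,0.1,3],1]
    - [[0,0,0],[0.2,0.1,6],1]
    - [[0,0,0],[0.2,0.1,9],1]
    - [[0,0,0],[0.2,0.1,12],1]
    - [[0,0,0],[0.2,0.1,14],1]
    - [[0,0,0],[0.2,0.1,15],1]
    - [[0,0,0],[0.2,0.1,15.6],1]
    - [[0,0,0],[0.2,0.1,16.1],1]
    - [[0,0,0],[0.2,0.1,16.4],1]
    - [[0,0,0],[0.2,0.1,16.4],1]
    - [[0,0,0],[0.2,0.1,16.4],1]

```text
time: 32.75
tool_pos: [0.6038, -0.3129, 0.1732]
tool_rot: [0.0, 1.0, 0.018, 0.001]
contact_force: [0.4, -0.9, -1.2]
gripper_width: 0.264
grasp_force: 59.3
```

Call:
apply_moves:
  moves:
    - [[0,0,0],[0,0,0.2],1]
    - [[0,0,0],[0,0,0.3],1]
    - [[0,0,0],[0,0,0.3],1]
    - [[0,0,0],[0,0,0.3],1]

```text
time: 33.15
tool_pos: [0.604, -0.3131, 0.1711]
tool_rot: [0.001, 1.0, 0.018, 0.001]
contact_force: [-0.4, 0.9, 6.1]
gripper_width: 0.264
grasp_force: 60.2
```

Contact with the bar at 6 N. Releasing gently and rising.

Call:
apply_moves:
  moves:
    - [[0,0,0],[0,0,-0.2],1]
    - [[0,0,0],[0,0,-0.2],1]
    - [[0,0,0],[0,0,-0.2],0.3]
    - [[0,0,0],[0,0,-0.2],0]
    - [[0,0,0],[0,0,-0.2],-0.3]
    - [[0,0,0],[0,0,-0.2],-0.3]
    - [[0,0,0],[0,0,-0.2],-0.3]
    - [[0,0,0],[0,0,-2],-0.3]
    - [[0,0,0],[0,0,-5],-0.3]
    - [[0,0,0],[0,0,-9],-0.3]
    - [[0,0,0],[0,0,-13],-0.3]
    - [[0,0,0],[0,0,-13],-0.3]

```text
time: 34.35
tool_pos: [0.6059, -0.3143, 0.3103]
tool_rot: [0.004, 1.0, 0.018, 0.006]
contact_force: [-0.3, -0.4, 1.4]
gripper_width: 0.65
grasp_force: 0.0
```

Run:
```python
from h import *
q=grab('scene')
d=manip.spot_point(q,'headset_band'); print([(round(e['score'],2),w(q,e['location'])) for e in d[:1]])
d=manip.spot_point(q,'cover_knob'); print([(round(e['score'],2),w(q,e['location'])) for e in d[:1]])
goto((.41,-.39,.3,2.1),(.41,-.39,.12,2.1))
cv2.imwrite("pics/c9.png",cv2.resize(q['image'][120:300,160:340,::-1],(600,600),interpolation=cv2.INTER_CUBIC))
```

```text
[(0.8, array([ 0.60217253, -0.31750388,  0.15556249]))]
[(0.78, array([ 0.62495577, -0.05644189,  0.16383597]))]
t 34.5 [ 0.603 -0.313  0.301] yaw 2.1 w 0.65
(0.41, -0.39, 0.3, 2.1) turn [ 0.001 -0.001  0.   ] cm [-19.62   7.01   0.03] rows>=4.2
(0.41, -0.39, 0.12, 2.1) turn [ 0.001 -0.001  0.   ] cm [-19.64   6.99  18.03] rows>=5.5
```

View pics/c9.png

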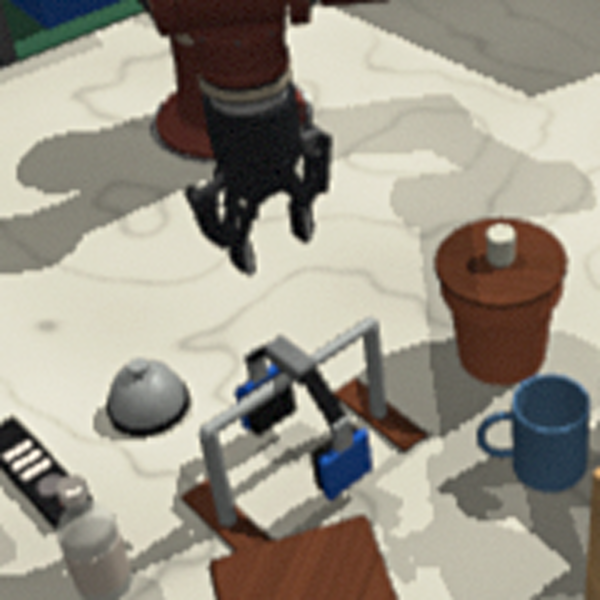

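The headset hangs by its band on the bar, at crop (290,360), and the cover is still seated. Now the bell.

Call:
apply_moves:
  moves:
    - [[0,0,0],[-19.6,7.0,0],1]
    - [[0,0,0],[-19.6,7.0,0],1]
    - [[0,0,0],[-19.6,7.0,0],1]
    - [[0,0,0],[-19.6,7.0,0],1]
    - [[0,0,0],[-19.6,7.0,0],1]
    - [[0,0,0],[-19.6,7.0,0],1]
    - [[0,0,0],[-19.6,7.0,5],1]
    - [[0,0,0],[-19.6,7.0,10],1]
    - [[0,0,0],[-19.6,7.0,15],1]
    - [[0,0,0],[-19.6,7.0,18],1]
    - [[0,0,0],[-19.6,7.0,18],1]
    - [[0,0,0],[-19.6,7.0,18],1]

```text
time: 35.7
tool_pos: [0.411, -0.3892, 0.1191]
tool_rot: [-0.001, 1.0, 0.019, -0.0]
contact_force: [0.1, 0.5, 0.7]
gripper_width: 0.002
grasp_force: 0.0
```

Run:
```python
from h import *
q=grab('scene')
d=manip.spot_point(q,'bell_top'); print([(round(e['score'],2),w(q,e['location'])) for e in d[:2]])
print(manip.state()['contact_force'])
goto((.4095,-.390,.085,2.1),(.4095,-.390,.079,2.1))
cv2.imwrite("pics/c10.png",cv2.resize(q['image'][190:270,170:250,::-1],(560,560),interpolation=cv2.INTER_CUBIC))
```

```text
[(0.57, array([ 0.41002761, -0.3928573 ,  0.06414257]))]
[-0.16462967  0.48651282  0.23473454]
t 35.8 [ 0.412 -0.391  0.122] yaw 2.2 w -0.00
(0.4095, -0.39, 0.085, 2.1) turn [ 0.003 -0.003  0.001] cm [-0.24 -0.12  3.71] rows>=0.7
(0.4095, -0.39, 0.079, 2.1) turn [ 0.003 -0.003  0.001] cm [-0.24 -0.12  4.31] rows>=0.9
```

View pics/c10.png

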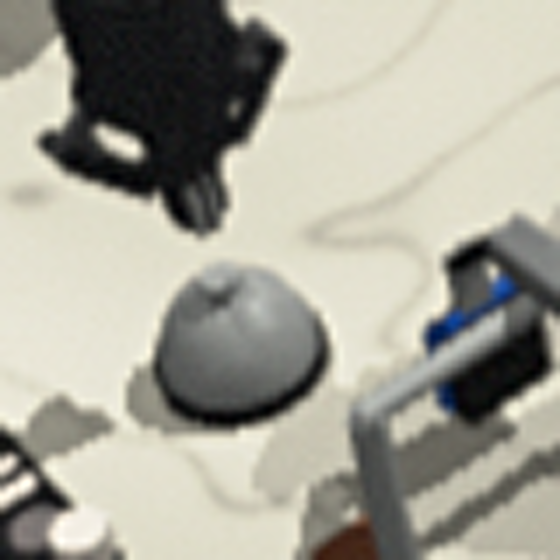

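The closed fingertips sit right above the button, at crop (222,278). I'll press, hold for half a second and lift.

Call:
apply_moves:
  moves:
    - [[0,0,0],[-0.2,0,2.5],1]
    - [[0,0,0],[-0.2,0,3.2],1]
    - [[0,0,0],[-0.2,0,4.0],1]
    - [[0,0,0],[-0.2,0,4.7],1]
    - [[0,0,0],[-0.2,0,4.7],1]
    - [[0,0,0],[-0.2,0,4.7],1]
    - [[0,0,0],[-0.2,0,4.7],1]
    - [[0,0,0],[-0.2,0,4.7],1]
    - [[0,0,0],[-0.2,0,4.7],1]

```text
time: 36.7
tool_pos: [0.4092, -0.3911, 0.0786]
tool_rot: [0.0, 1.0, 0.019, 0.0]
contact_force: [-8.9, 10.5, 26.2]
gripper_width: -0.001
grasp_force: 13.3
```

Call:
apply_moves:
  moves:
    - [[0,0,0],[0,0,-4],1]
    - [[0,0,0],[0,0,-8],1]
    - [[0,0,0],[0,0,-13],1]
    - [[0,0,0],[0,0,-18],1]
    - [[0,0,0],[0,0,-20],1]
    - [[0,0,0],[0,0,-20],1]
    - [[0,0,0],[0,0,-20],1]

```text
time: 37.4
tool_pos: [0.4082, -0.39, 0.2727]
tool_rot: [0.0, 1.0, 0.018, 0.0]
contact_force: [-0.4, 0.7, -2.2]
gripper_width: -0.001
grasp_force: 0.0
```

Run:
```python
from h import *
goto()
p=grab('top');q=grab('scene');packs(p)
for k in('headset_band','cover_knob','pot_rim','bell_top'):
    d=manip.spot_point(q,k); print(k,[(round(e['score'],2),w(q,e['location'])) for e in d[:1]])
```

```text
t 37.4 [ 0.408 -0.39   0.273] yaw 2.1 w -0.00
headset_band [(0.58, array([ 0.60213782, -0.31441648,  0.15765933]))]
cover_knob [(0.96, array([ 0.62432869, -0.05709224,  0.16475456]))]
pot_rim [(0.73, array([ 0.62279665, -0.0564533 ,  0.14004799]))]
bell_top [(0.58, array([ 0.41102063, -0.39019347,  0.06317929]))]
```

```bash
python3 -c "
from plant import manip
print(manip.job_done())"
```

```text
the job is handed in; nothing more can be done
None
```

The job is handed in at about 37 s: all three packs are in the pot, the cover is seated, the headset hangs on the rail, and the bell was then pressed right down for about half a second; the hand-in gave no verdict.

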